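# Fish the dropped locking ring out from under the drying rack

### The job

The orange locking ring of the green filter holder has fallen under the low wire rack. Lift the guard bar straight up and level out of its two U brackets and lay it on the blue mat, then take the flat hooked probe, reach under the shelf with its blade and drag the ring out through the open mouth until it is wholly clear in front of the shelf. Lay the probe back on the blue mat and set the ring down flat in the green filter holder without dropping or flicking it, leaving the suction tip, the speculum and the two corner guards undisturbed.

Things in the scene. Friction and masses are not known exactly. Their poses are not given: they have to be found in the camera images.
- rack: Fixed low steel wire rack. Origin: centre of its footprint on the counter; x along its mouth, +y out through the mouth, z up. Shelf 290 (x) by 180 mm (y), front edge at y = +90; 4 mm wires along y, 25 mm apart; underside 40 mm, top 46 mm up. Below it is empty but for 10 mm legs at x = +-140, y = +-85. Before the mouth, at x = +-130, y = +135, stand two U brackets.
- rack_seat (a point): Midway between the two U brackets, 4 mm above the counter: where the underside of the guard bar's middle rests; axes as the rack's. Each bracket is 24 mm long (x), open on top, with cheeks 28 mm tall over the counter, 20 mm apart across y, on a 4 mm base. Between the brackets nothing stands on the counter.
- bar_mid (a point): Guard bar, loose, about 0.22 kg: aluminium, 290 mm long (its x), 16 mm thick (its y), 16 mm tall; a red grip 60 mm long at the middle, also 16 mm thick, makes it 34 mm tall there. This point: middle of the bar, half-way up the grip (17 mm over the underside). It starts lying in the U brackets, underside 4 mm up, so ring and blade cannot pass under it.
- mat: Fixed blue mat, 220 mm (its x) by 320 mm (its y), 3 mm thick. Origin: centre of its underside. The probe starts on its +x half, lying roughly along the mat's y, toe end to -y; the -x half is free for the bar to lie along y.
- probe_grip (a point): Flat hooked probe, loose, about 0.12 kg. This point: middle of its black handle (70 mm long in x, 14 mm thick in y, 30 mm tall), 15 mm over the underside. A flat steel shank, 14 mm wide, 6 mm thick, flush with the underside, runs to x = +200 mm; at its end (x = 186 to 200) a toe as thick sticks out to -y (y = -7 to -37 mm): an L. z up as it lies on the mat.
- probe_toe (a point): Middle of the probe's toe, at x = 193, y = -22 mm from the handle's middle, 3 mm over the underside; axes as the probe's.
- ring_mid (a point): Orange locking ring, loose, about 35 g: 32 mm outside diameter, 14 mm hole, 11 mm tall, lying flat on the counter under the rack at the start, seen between the wires. This point is its centre, half-way up (5.5 mm over the underside).
- holder: Green plastic filter holder, loose, 0.15 kg: a round open dish, outside diameter 94 mm at the rim, 18 mm tall, wall and floor 4 mm, standing on the counter. Origin: centre of its underside.
- suction: Chrome suction tip, 160 mm long, lying on the counter, up to 12 mm tall; not to be disturbed. Origin: underside, near its middle.
- speculum: Polished steel speculum, about 160 mm long (x), 30 mm wide, 45 mm tall, lying on the counter; not to be disturbed. Origin: underside, at its hinge.
- guard_a: Brushed aluminium tray corner guard, 50 x 50 x 35 mm; not to be disturbed. Origin: centre of its underside.
- guard_b: A second such corner guard; not to be disturbed. Origin: centre of its underside.
Things that resemble listed ones, but are neither listed nor needed, are in the scene too. What is meant by the holder is not red, and is the smaller of those in its own colour.

How it is judged:
By the outcome, as a careful person would: the job done as asked, in the order asked, and still so for the second after the job is handed in, with the robot touching nothing.
It also fails if it takes over 72 s, if anything falls off the work surface, if the arm or the gripper's body presses on something with over 40 N, if the wrist force passes 120 N, or if a joint passes its speed limit or range.

### The arm

A 6-joint arm with a two-finger parallel gripper is mounted at the origin on the work surface. World frame = base frame: x ahead of the robot, y to its left, z up, the work surface at z = 0. Lengths are in m, angles in rad, forces in N, time in s.
With the tool pointing down it reaches from about 0.425 to 0.95 m from the base axis. Payload 3.5 kg.
Tool frame: the origin (TCP) lies midway between the tips of the shut fingers; the grasp point (between the pads) lies ctrl.grasp_offset behind it (ctrl.grasp_offset is the distance from the TCP to the grasp point, in m); x points along the fingers, y is the direction in which the jaws open and shut, and the axes are right-handed (so a half turn about x gives the same grasp; the last joint's range is limited). The gripper opens to 85 mm and grips with 20 to 120 N. Pads are 22 mm wide; open, the fingers measure 114 mm over their backs; the gripper's body (76 mm by 85 mm) begins 54 mm behind the grasp point. The pads swing forward as they close: fully open they stand 13 mm farther back than shut.
Start: joints at [1.152, 0.286, 1.577, -0, 1.279, -0.15], TCP at [0.179, 0.651, 0.231] pointing down, gripper open.
Joint ranges: [-2.77, 2.77], [-0.9, 2.22], [0.21, 2.48], [-1.53, 4.67], [0.24, 2.81], [-2.84, 2.84]. Speed limits (rad/s): [2.79, 2.79, 3.14, 3.14, 3.14, 3.14].

### API

Orientations are given as a unit quaternion [x, y, z, w].
In Python, from plant import readout, read_camera, sign_off, ctrl gives the robot as it stands.
- The arm moves only by the tool drive_tool, never from a script. Its argument "steps" is a list of rows, each a list of 5 numbers: the shift along the tool's x, y, z in cm, then the turn about the tool's x in degrees, then the opening, from 0 (shut) to 1 (fully open). A call has 1 to 10 rows; each row shifts and turns the commanded pose from where the row before left it, along the tool's axes as they then stand; what a row does not reach is not made up. A row lasts 1/10 s, in which the tool goes at most 50 mm and 8.59 degrees, less where a joint would pass 70% of its speed; a pose out of reach is approached as far as the arm can. A call is refused whole if a number of a shift passes 5 or a number of a turn 8.59, either way. A call with a gripper value outside its range is refused whole. The fingers move at their own pace and stop on an object; "force" is the grip in N (left out, the last holds). Time passes only in rows, so rows that do not move let the fingers close. It gives the time, the measured TCP pose, the force and the opening at its end, in the units of the state.
- readout.get_state(): the state, without advancing time (a new reading comes with each control period).
- read_camera(name): name is "scene" or "side" or "wrist"; returns a dict with "frame" (420x560x3 uint8, red, green, blue), "vertical_fov" (degrees; the focal length in pixels is half the picture's height over the tangent of half this angle, whatever the lens; pixels are square), "cx", "cy" (the principal point, pixels), "eye" and "orientation" of the camera in the world. Camera axes: x right, y up, looking along -z (the intrinsics and any distortion apply to the point x, -y, -z); pixel columns grow to the right and rows downward; lengths in m; the calibration is good to about 2 mm. The wrist camera is an equidistant fisheye: a pixel r from the principal point sees the ray r / f radians off the axis. A picture is of the moment at which its call begins. There is no depth.
- sign_off(): hands the job in, once; it reports no verdict.
The state is a dict: "time": time; "qpos": joint angles; "dq": joint speeds; "joint_efforts": joint torques, N m; "eef_pos": TCP position; "tcp_rot": TCP orientation; "contact_force": force on the tool from outside, world axes, zero at the start; "wrist_torque": the same for the moment, N m; "opening": opening from 0.0 (shut) to 1.0 (fully open).
Only numpy, scipy, OpenCV 4.12 (cv2) and the standard library are available. Lean on these libraries where they do the work, as an engineer would, in place of code of your own. Each camera call takes 0.05 s, during which the arm holds its last target. There are 200 camera calls.

## Working session

There is one attempt and no reset: what is moved stays moved. The work goes in short steps, Python scripts to look and compute and a tool call to move; the robot and the scene stay as the last step left them, time stands still between calls to the robot, and variables do not carry over. Pictures are saved under pics/ and viewed, about 8 in all and at most 12, crops included, and the job is handed in when it is done.

Besides the shell and the picture viewer there is one more tool, called after "Call:" as name(argument=value, ...), one argument or row to a line, values as JSON. drive_tool: Moves the arm, as the interface text tells. Its arguments: {"type":"object","properties":{"steps":{"type":"array","items":{"type":"array","items":{"type":"number"}}},"force":{"type":"number"}},"required":["steps"]}

```bash
mkdir -p pics; ls
cat > h.py <<'E'
import numpy as np,cv2
from scipy.spatial.transform import Rotation as R
from plant import readout, read_camera, sign_off, ctrl
def ray(c,u,v):
    h=c["frame"].shape[0]; f=h/2/np.tan(np.radians(c["vertical_fov"])/2)
    x=(u-c["cx"])/f; y=(v-c["cy"])/f
    if c.get("fish"):
        r=np.hypot(x,y); s=np.sin(r)/r if r>1e-9 else 1; d=np.array([x*s,-y*s,-np.cos(r)])
    else: d=np.array([x,-y,-1.])
    return R.from_quat(c["orientation"]).apply(d)
def plane(c,u,v,z):
    d=ray(c,u,v); e=np.array(c["eye"]); return e+d*(z-e[2])/d[2]
def proj(c,p):
    h=c["frame"].shape[0]; f=h/2/np.tan(np.radians(c["vertical_fov"])/2)
    q=R.from_quat(c["orientation"]).inv().apply(np.array(p)-c["eye"]); q=np.array([q[0],-q[1],-q[2]])
    if c.get("fish"):
        r=np.hypot(q[0],q[1]); k=np.arctan2(r,q[2])/max(r,1e-9)
    else: k=1/q[2]
    return np.array([c["cx"]+f*k*q[0],c["cy"]+f*k*q[1]])
def cam(n,save=None):
    c=read_camera(n); c["fish"]=n=="wrist"; 
    if save: cv2.imwrite("pics/"+save,c["frame"][:,:,::-1])
    return c
E
python3 - <<'E'
from h import *
import pickle
cs={n:cam(n) for n in("scene","side","wrist")}
pickle.dump(cs,open("c0.pkl","wb"))
for n,c in cs.items(): print(n,{k:v for k,v in c.items() if k!="frame"})
cv2.imwrite("pics/a.png",cv2.resize(cs["scene"]["frame"][:,:,::-1],(800,600)))
cv2.imwrite("pics/b.png",cv2.resize(cs["side"]["frame"][:,:,::-1],(800,600)))
print(readout.get_state(),ctrl.grasp_offset)
E
```

```text
pics
scene {'vertical_fov': 46.6947547540383, 'cx': 278.99054257079297, 'cy': 205.21463340960304, 'eye': array([1.6601763 , 0.12836828, 0.78099185]), 'orientation': array([0.30649072, 0.34918766, 0.66885168, 0.58031789]), 'fish': False}
side {'vertical_fov': 52.246500756228016, 'cx': 277.5666084666096, 'cy': 212.9852590864384, 'eye': array([-0.03022004, -0.66510916,  0.5859283 ]), 'orientation': array([ 0.45507789, -0.1933362 , -0.31568298,  0.80985769]), 'fish': False}
wrist {'vertical_fov': 65.70646984690485, 'cx': 280.0049680313356, 'cy': 206.39190669447294, 'eye': array([0.10582526, 0.67107109, 0.37184137]), 'orientation': array([-0.12257158, -0.09254509,  0.59878333,  0.78604716]), 'fish': True}
{'time': 0.15, 'qpos': array([ 1.15198299e+00,  2.87004145e-01,  1.57783296e+00,  3.13208328e-05,
        1.27863117e+00, -1.49999900e-01]), 'dq': array([-4.26114370e-05, -2.45447510e-03, -5.24163404e-03,  1.43046398e-03,
       -2.34159240e-03, -1.46135603e-03]), 'joint_efforts': array([ 1.52209905e-03, -4.06603181e+01, -2.93140751e+01, -1.55240677e-04,
        3.97879601e-03, -1.39854046e-05]), 'eef_pos': array([0.17902445, 0.65029364, 0.23024116]), 'tcp_rot': array([ 0.09412362,  0.7009249 , -0.09539066,  0.70053241]), 'contact_force': array([0.40309519, 0.96921241, 0.73936038]), 'wrist_torque': array([ 0.04092531, -0.03397832, -0.03259604]), 'opening': 0.9984831629638871} 0.0187
```

View pics/a.png

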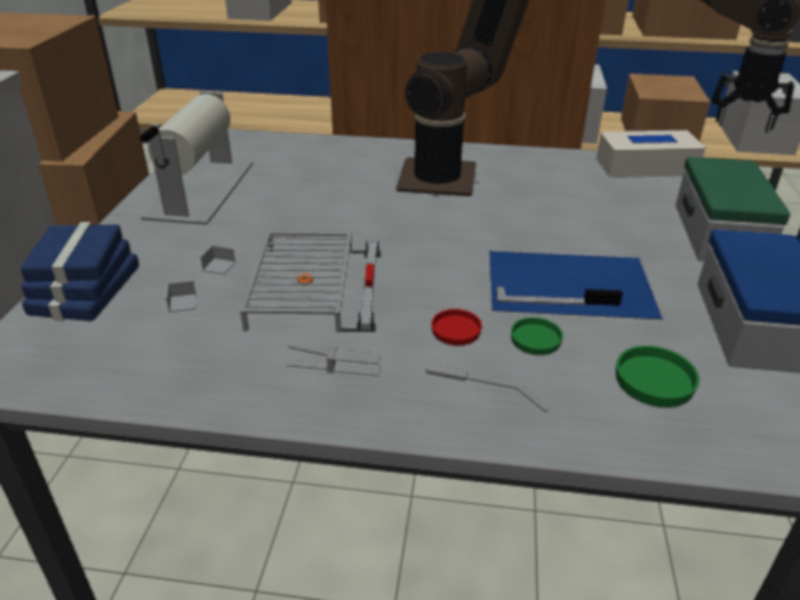

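View pics/b.png

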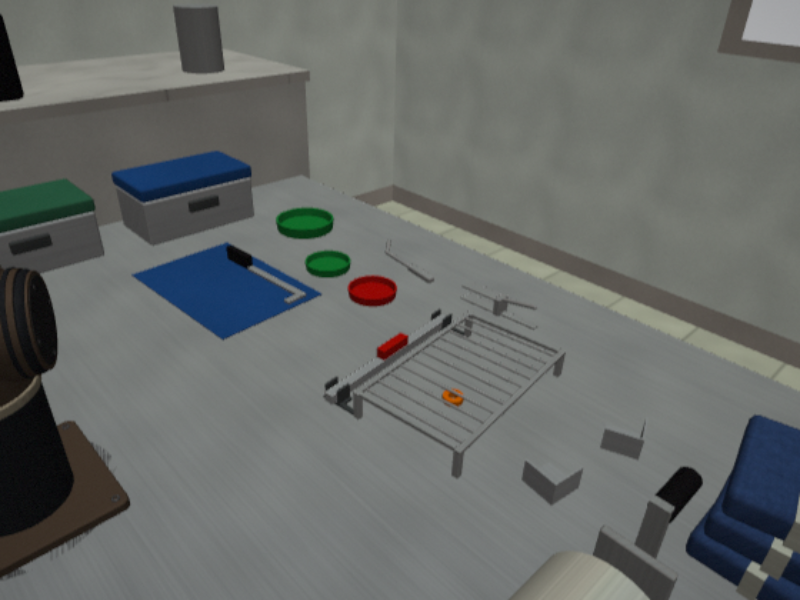

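Run:
```python
from h import *
import pickle
cs=pickle.load(open("c0.pkl","rb"))
def blobs(c,lo,hi,amin):
    hsv=cv2.cvtColor(c["frame"],cv2.COLOR_RGB2HSV)
    m=cv2.inRange(hsv,np.array(lo),np.array(hi))
    n,l,s,ce=cv2.connectedComponentsWithStats(m)
    return [(ce[i],s[i],(l==i)) for i in range(1,n) if s[i][4]>=amin]
for n in("scene","side"):
    c=cs[n]
    for nm,lo,hi,a,z in(("orange",(6,150,120),(18,255,255),8,.0055),("red",(0,150,80),(4,255,255),25,.03),("green",(55,120,50),(75,255,255),150,.018),("black",(0,0,0),(180,120,38),60,.02)):
        for ce,s,m in blobs(c,lo,hi,a):
            p=plane(c,*ce,z)
            if not(.2<p[0]<1.1 and -.6<p[1]<.7): continue
            ys,xs=np.nonzero(m)
            q=np.array([plane(c,u,v,z)[:2] for u,v in zip(xs,ys)])
            print(n,nm,ce.round(1),s,"p",p.round(4),"mn",q.min(0).round(3),"mx",q.max(0).round(3))
            if nm in("red","black"):
                r=cv2.minAreaRect(q.astype(np.float32)*1000); print("   rect",r)
    # mat
    bl=blobs(c,(105,150,60),(118,255,255),1500)
    for ce,s,m in bl:
        p=plane(c,*ce,.003)
        if .2<p[0]<1 and -.2<p[1]<.6:
            ys,xs=np.nonzero(m); q=np.array([plane(c,u,v,.003)[:2] for u,v in zip(xs,ys)],np.float32)*1000
            print(n,"mat",cv2.minAreaRect(q))
    # white-ish shank on mat
# crops
f=cs["scene"]["frame"]; cv2.imwrite("pics/c.png",cv2.resize(f[150:290,160:360,::-1],None,fx=4,fy=4,interpolation=cv2.INTER_CUBIC))
f=cs["side"]["frame"]; cv2.imwrite("pics/d.png",cv2.resize(f[140:340,210:410,::-1],None,fx=3,fy=3,interpolation=cv2.INTER_CUBIC))
```

```text
scene orange [212.8 195.4] [209 194   9   3  19] p [ 0.5261 -0.2196  0.0055] mn [ 0.52  -0.232] mx [ 0.531 -0.207]
scene red [258.  191.5] [256 185   5  15  62] p [ 0.5236 -0.0871  0.03  ] mn [ 0.489 -0.096] mx [ 0.562 -0.078]
   rect ((525.4734497070312, -86.83885192871094), (72.61901092529297, 11.404996871948242), 9.80581283569336)
scene red [319.4 227.6] [303 217  34  22 589] p [0.6674 0.0969 0.03  ] mn [0.62  0.054] mx [0.711 0.139]
   rect ((665.41162109375, 97.24824523925781), (89.46394348144531, 84.43927764892578), 5.640595436096191)
scene green [375.1 234.6] [358 223  35  25 691] p [0.6604 0.2388 0.018 ] mn [0.609 0.196] mx [0.71  0.282]
scene green [459.6 262.7] [ 432  243   57   41 1816] p [0.7403 0.4342 0.018 ] mn [0.664 0.369] mx [0.811 0.501]
scene black [499.9 206.3] [496 196  10  19  76] p [0.4851 0.5819 0.02  ] mn [0.433 0.575] mx [0.523 0.593]
   rect ((477.74908447265625, 584.0825805664062), (17.36139678955078, 90.01066589355469), 89.88693237304688)
scene black [421.8 207.3] [410 203  25  10 201] p [0.5217 0.3679 0.02  ] mn [0.5   0.335] mx [0.544 0.403]
   rect ((5
[... 1579 characters left out ...]
] mn [0.503 0.323] mx [0.542 0.424]
   rect ((522.2538452148438, 373.1387023925781), (38.15278625488281, 99.86197662353516), 5.301248550415039)
side black [239.9 276.2] [236 270   9  14  74] p [ 0.4004 -0.1182  0.02  ] mn [ 0.382 -0.131] mx [ 0.418 -0.107]
   rect ((400.20037841796875, -118.92153930664062), (41.5775146484375, 16.52294158935547), 50.417938232421875)
side black [476.1 341.9] [459 327  33  39 562] p [ 0.5942 -0.5306  0.02  ] mn [ 0.535 -0.545] mx [ 0.637 -0.514]
   rect ((586.4183349609375, -529.7842407226562), (101.86083984375, 30.624460220336914), 0.015726404264569283)
side mat ((454.9004211425781, 312.3699951171875), (217.4854278564453, 315.586669921875), 3.3750040531158447)
```

View pics/c.png

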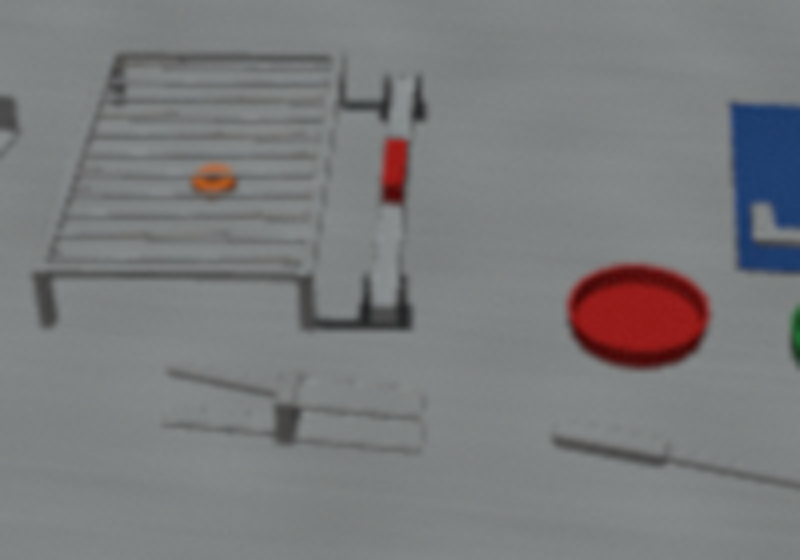

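View pics/d.png

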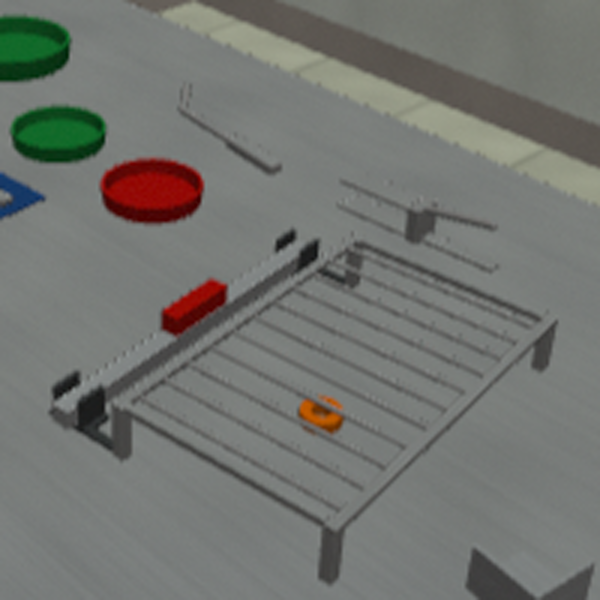

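The green candidates in a.png are the small dish at (537,335) and the large dish at (656,375), with a red dish at (456,326). The holder is the small green one, since it is not red and is the smaller green. In c.png the rack is at (190,165), the ring at (213,180) and the red grip at (396,170). d.png confirms the small green dish at (58,133).

Run:
```python
from h import *
import pickle
cs=pickle.load(open("c0.pkl","rb"))
S=lambda x,y,z:plane(cs["scene"],160+x/4-.4,150+y/4-.4,z)[:2]
D=lambda x,y,z:plane(cs["side"],210+x/3-.33,140+y/3-.33,z)[:2]
a=[S(118,55,.046),S(338,55,.046),S(308,272,.046),S(45,270,.046)]
b=[D(332,520,.046),D(122,405,.046),D(356,243,.046),D(553,318,.046)]
for q in(a,b):
    q=np.array(q); c=q.mean(0); x=(q[2]-q[1])+(q[3]-q[0]); y=(q[1]-q[0])+(q[2]-q[3])
    print(q.round(3).tolist(),c.round(4),np.degrees(np.arctan2(x[1],x[0])),np.degrees(np.arctan2(-y[0],y[1])),np.linalg.norm(x)/2,np.linalg.norm(y)/2)
print("bar ends",S(403,78,.02),S(385,312,.02))
def tri(u1,u2):
    c1,c2=cs["scene"],cs["side"]; d1,d2=ray(c1,*u1),ray(c2,*u2)
    e1,e2=c1["eye"],c2["eye"]; t=np.linalg.lstsq(np.c_[d1,-d2],e2-e1,rcond=None)[0]
    p,q=e1+t[0]*d1,e2+t[1]*d2; return ((p+q)/2).round(4),np.linalg.norm(p-q).round(4)
print("grip",tri((258,191.5),(274.6,241.3))); print("ring",tri((212.9,194.8),(316.3,277.3)),D(321,413,.0055),S(214,179,.0055))
print("handle",tri((421.8,207.3),(167,178.9)))
A=lambda x,y,z:plane(cs["scene"],x*.7-.15,y*.7-.15,z)[:2]
print("toe corner",A(498,303,.009),"toe tip",A(501,288,.009),"shank root",A(585,301,.009))
s=readout.get_state(); print(R.from_quat(s["tcp_rot"]).as_matrix().round(4))
```

```text
[[0.424, -0.316], [0.4, -0.151], [0.677, -0.115], [0.699, -0.283]] [ 0.5499 -0.2164] 7.205367213116809 8.016149605152382 0.2782381218183374 0.16759840156862604
[[0.423, -0.318], [0.399, -0.154], [0.672, -0.122], [0.702, -0.287]] [ 0.5488 -0.2201] 6.433228133042749 9.221037222218762 0.2777527424111553 0.1669931243258742
bar ends [ 0.3827127  -0.10480853] [ 0.67771548 -0.06577421]
grip (array([ 0.528 , -0.0864,  0.0328]), np.float64(0.0002))
ring (array([ 0.5272, -0.2181,  0.0088]), np.float64(0.0014)) [ 0.53069807 -0.21537444] [ 0.52050403 -0.22006904]
handle (array([0.5222, 0.3683, 0.0212]), np.float64(0.0014))
toe corner [0.55711781 0.16990326] toe tip [0.5046571  0.17464726] shank root [0.52603474 0.335942  ]
[[-8.000e-04  2.656e-01  9.641e-01]
 [-1.700e-03  9.641e-01 -2.656e-01]
 [-1.000e+00 -1.900e-03 -3.000e-04]]
```

Call:
drive_tool(
  steps=[
    [0,-2.7,3.2,0,0.5],
    [0,-2.7,3.2,0,0.5],
    [0,-2.7,3.2,0,0.5],
    [0,-2.7,3.2,0,0.5],
    [0,-2.7,3.2,0,0.5],
    [0,-2.7,3.2,0,0.5],
    [0,-2.7,3.2,0,0.5],
    [0,-2.7,3.2,0,0.5],
    [0,-2.7,3.2,0,0.5],
    [0,-2.7,3.2,0,0.5],
  ],
  force=60,
)

```text
time: 1.15
eef_pos: [0.4165, 0.3039, 0.2311]
tcp_rot: [0.095, 0.701, -0.095, 0.701]
contact_force: [0.5, -0.3, -0.5]
opening: 0.502
```

Run:
```python
from h import *
import pickle
cam("side");cam("side")
c=cam("wrist"); pickle.dump(c,open("w1.pkl","wb"))
cv2.imwrite("pics/e.png",cv2.resize(c["frame"][:,:,::-1],(800,600)))
s=readout.get_state(); print(s["time"],s["eef_pos"],s["opening"],c["eye"])
```

```text
1.3 [0.41700798 0.30374904 0.231105  ] 0.5009211863548236 [0.34493125 0.32328389 0.37283721]
```

View pics/e.png

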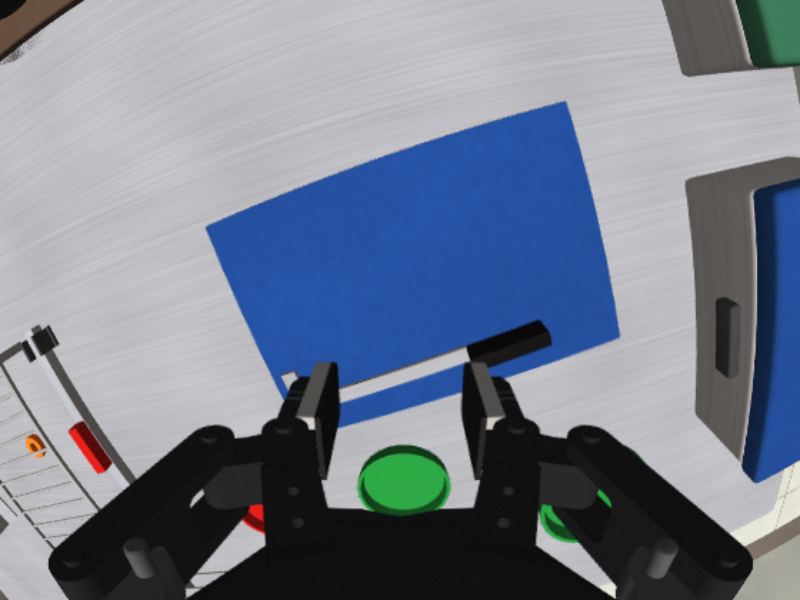

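Call:
drive_tool(
  steps=[
    [0,0,0,-7.6,0.5],
    [0,0,0,-7.6,0.5],
    [0,0,0,-7.7,0.5],
    [0,-4.4,0.7,0,0.5],
    [0,-4.4,0.7,0,0.5],
    [0,-4.4,0.7,0,0.5],
    [0,-4.4,0.7,0,0.5],
    [0,-4.4,0.7,0,0.5],
    [0,-4.4,0.7,0,0.5],
    [0,-4.4,0.7,0,0.5],
  ],
)

```text
time: 2.3
eef_pos: [0.5049, 0.0062, 0.2313]
tcp_rot: [-0.047, 0.705, 0.047, 0.706]
contact_force: [0.1, -0.5, -0.1]
opening: 0.502
```

Call:
drive_tool(
  steps=[
    [0,-4.6,0.6,0,0.5],
    [0,-4.6,0.6,0,0.5],
    [3,0,0,0,0.5],
    [3,0,0,0,0.5],
    [3,0,0,0,0.5],
    [0,0,0,0,0.5],
    [0,0,0,0,0.5],
  ],
)

```text
time: 3.0
eef_pos: [0.5287, -0.0821, 0.1412]
tcp_rot: [-0.046, 0.706, 0.047, 0.705]
contact_force: [-0.3, 0.9, 0.9]
opening: 0.496
```

```bash
cat > red.py <<'E'
from h import *
c=cam("wrist","f.png"); s=readout.get_state(); Rm=R.from_quat(s["tcp_rot"]).as_matrix()
print(s["time"],s["eef_pos"].round(4),s["opening"].round(3),"yaw y",np.degrees(np.arctan2(-Rm[0,1],Rm[1,1])))
hsv=cv2.cvtColor(c["frame"],cv2.COLOR_RGB2HSV)
m=cv2.inRange(hsv,np.array((0,150,90)),np.array((4,255,255)))|cv2.inRange(hsv,np.array((172,150,90)),np.array((180,255,255)))
n,l,st,ce=cv2.connectedComponentsWithStats(m)
for i in range(1,n):
    if st[i][4]<100: continue
    ys,xs=np.nonzero(l==i); q=np.array([plane(c,u,v,.038)[:2] for u,v in zip(xs,ys)],np.float32)*1000
    print(st[i],ce[i].round(1),cv2.minAreaRect(q), cv2.boxPoints(cv2.minAreaRect(q)).round(0).tolist())
cv2.imwrite("pics/f.png",cv2.resize(c["frame"][:,:,::-1],(800,600)))
E
python3 red.py
```

```text
Traceback (most recent call last):
  File "red.py", line 3, in <module>
    print(s["time"],s["eef_pos"].round(4),s["opening"].round(3),"yaw y",np.degrees(np.arctan2(-Rm[0,1],Rm[1,1])))
                                          ^^^^^^^^^^^^^^^^^^
AttributeError: 'float' object has no attribute 'round'
```

View pics/f.png

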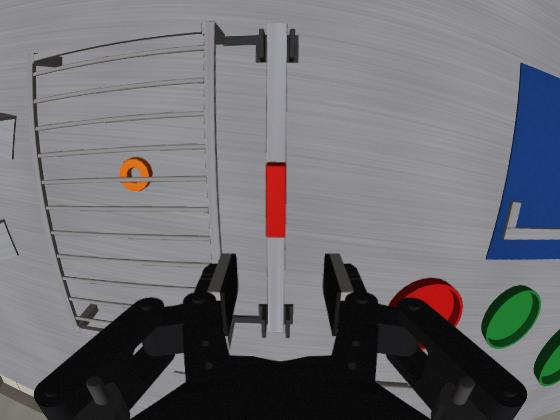

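The wrist view shows the grip centred at (276,200), between and in line with the jaws, and the ring at (135,174) under the wires.

```bash
sed -i 's/s\["opening"\].round(3)/round(s["opening"],3)/' red.py
cat >> red.py <<'E'
m=cv2.inRange(hsv,np.array((6,150,120)),np.array((20,255,255)))
ys,xs=np.nonzero(m); k=(xs<300); pts=np.c_[xs,ys][k]; ctr,r=cv2.minEnclosingCircle(pts.astype(np.float32)); print("ring",ctr,r,plane(c,*ctr,.0055))
f=lambda u,v,z: plane(c,u,v,z).round(4)[:2]
print("bar mid top near ends",f(277.5,30,.02),f(275.5,330,.02))
print("front rail edge",f(214,22,.046),f(219,250,.046))
print("small toe: corner",f(504,239,.009),"tip",f(515,203,.009))
E
python3 red.py
```

```text
3.1 [ 0.5301 -0.0829  0.1434] 0.5 yaw y 7.557569756770231
[ 267  164   20   71 1380] [276.2 198.5] ((527.6144409179688, -85.87992858886719), (58.13458251953125, 14.996196746826172), 6.887996196746826) [[498.0, -82.0], [500.0, -97.0], [557.0, -90.0], [556.0, -75.0]]
[ 403  282   60   45 1181] [438.1 297.9] ((608.2945556640625, 90.93368530273438), (83.91407012939453, 36.39337921142578), 65.6863784790039) [[574.0, 60.0], [608.0, 45.0], [642.0, 122.0], [609.0, 137.0]]
ring (135.0, 173.0) 16.492521286010742 [ 0.52804926 -0.21985642  0.0055    ]
bar mid top near ends [ 0.3924 -0.103 ] [ 0.6712 -0.0687]
front rail edge [ 0.3965 -0.1488] [ 0.5736 -0.1274]
small toe: corner [0.5466 0.1704] tip [0.5044 0.1701]
```

Call:
drive_tool(
  steps=[
    [3,-0.3,-0.1,0.5,0.5],
    [3,0,0,0,0.5],
    [3,0,0,0,0.5],
    [2,0,0,0,0.5],
    [1.5,0,0,0,0.5],
    [0.8,0,0,0,0.5],
    [0,0,0,0,0.5],
    [0,0,0,0,0.3],
    [0,0,0,0,0],
    [0,0,0,0,0],
  ],
  force=80,
)

```text
time: 4.1
eef_pos: [0.5294, -0.0867, 0.01]
tcp_rot: [-0.044, 0.705, 0.043, 0.707]
contact_force: [-0.5, 0.5, 2.7]
opening: 0.17
```

Call:
drive_tool(
  steps=[
    [0,0,0,0,0],
    [0,0,0,0,0],
    [0,0,0,0,0],
    [0,0,0,0,0],
  ],
)

```text
time: 4.5
eef_pos: [0.5295, -0.0867, 0.01]
tcp_rot: [-0.044, 0.705, 0.043, 0.707]
contact_force: [-1.3, 1.1, 7.0]
opening: 0.17
```

Gripped. Next is a slow straight lift, then a check.

Call:
drive_tool(
  steps=[
    [-0.5,0,0,0,0],
    [-1,0,0,0,0],
    [-1,0,0,0,0],
    [-1.5,0,0,0,0],
    [-2,0,0,0,0],
    [-2,0,0,0,0],
    [-2,0,0,0,0],
    [-1,0,0,0,0],
    [0,0,0,0,0],
    [0,0,0,0,0],
  ],
)

```text
time: 5.5
eef_pos: [0.5277, -0.0861, 0.1181]
tcp_rot: [-0.043, 0.706, 0.043, 0.706]
contact_force: [0.2, -0.1, -2.5]
opening: 0.171
```

```bash
python3 red.py
python3 - <<'E'
from h import *
import pickle
# mat & probe from w1, seen from above
c=pickle.load(open("w1.pkl","rb"))
hsv=cv2.cvtColor(c["frame"],cv2.COLOR_RGB2HSV)
k=.7
for n,p,z in(("m1",(206,227),.003),("m2",(566,102),.003),("m3",(619,337),.003),("root top",(468,346),.03),("far",(543,321),.03),("farnear",(550,335),.03),("shank mid root",(467,354),.009),("shank edge a",(340,387),.009),("shank edge b",(342,400),.009)):
    print(n,plane(c,p[0]*k,p[1]*k,z).round(4)[:2])
E
```

```text
5.55 [ 0.5273 -0.086   0.1174] 0.174 yaw y 6.999269331623525
[ 260  228   41  118 4347] [279.9 284.3] ((595.20703125, -78.13273620605469), (113.3125228881836, 30.18825340270996), 7.095625877380371) [[537.0, -70.0], [541.0, -100.0], [653.0, -86.0], [650.0, -56.0]]
[ 412  295   64   50 1815] [447.1 315.7] ((609.9993896484375, 88.61100769042969), (83.3051528930664, 41.94939422607422), 62.57833480834961) [[572.0, 61.0], [609.0, 42.0], [648.0, 116.0], [611.0, 135.0]]
ring (128.0, 183.0) 18.027854919433594 [ 0.52761463 -0.21888609  0.0055    ]
bar mid top near ends [ 0.3958 -0.1042] [ 0.6488 -0.0756]
front rail edge [ 0.3997 -0.1454] [ 0.5588 -0.1276]
small toe: corner [0.5385 0.1434] tip [0.5001 0.1436]
m1 [0.3555 0.1484]
m2 [0.3373 0.4652]
m3 [0.5542 0.4771]
root top [0.5075 0.3348]
far [0.5037 0.3997]
farnear [0.5178 0.4036]
shank mid root [0.5246 0.333 ]
shank edge a [0.5258 0.2164]
shank edge b [0.5392 0.2137]
```

```bash
python3 -c "
from h import *
s=readout.get_state();print(s['qpos'].round(3),s['eef_pos'])"
```

```text
[-0.352  0.104  2.011 -0.     1.028 -2.045] [ 0.52731503 -0.08597706  0.11736307]
```

Call:
drive_tool(
  steps=[
    [0,0,0,8.5,0],
    [0,0,0,8.5,0],
    [0,0,0,8.5,0],
    [0,0,0,8.5,0],
    [0,0,0,8.5,0],
    [0,0,0,8.5,0],
    [0,0,0,8.5,0],
    [0,0,0,8.5,0],
    [0,0,0,8.5,0],
    [0,0,0,8.5,0],
  ],
)

```text
time: 6.55
eef_pos: [0.5271, -0.0859, 0.1166]
tcp_rot: [0.446, 0.549, -0.447, 0.547]
contact_force: [-0.2, -0.3, -2.2]
opening: 0.173
```

Call:
drive_tool(
  steps=[
    [0,0,0,8.5,0],
    [0,-1,-2.5,0,0],
    [0,-1.1,-4.5,0,0],
    [0,-1.1,-4.5,0,0],
    [0,-1.2,-4.5,0,0],
    [0,-1.2,-4.5,0,0],
    [0,-1.2,-4.5,0,0],
    [0,-1.2,-4.5,0,0],
    [0,-1.2,-4.5,0,0],
    [0,-1.2,-4.5,0,0],
  ],
)

```text
time: 7.55
eef_pos: [0.3991, 0.293, 0.117]
tcp_rot: [0.484, 0.515, -0.485, 0.515]
contact_force: [0.8, -0.3, -2.0]
opening: 0.173
```

```bash
cat > st.py <<'E'
from h import *
s=readout.get_state();Rm=R.from_quat(s["tcp_rot"]).as_matrix()
print(s["time"],s["eef_pos"].round(4),"zyaw",np.degrees(np.arctan2(Rm[1,2],Rm[0,2])).round(2),"y",Rm[:2,1].round(4),"z",Rm[:2,2].round(4),"op",round(s["opening"],3),"F",s["contact_force"].round(1),s["qpos"].round(2))
E
python3 st.py
```

```text
7.55 [0.3991 0.293  0.117 ] zyaw -86.5 y [0.9981 0.0611] z [ 0.0611 -0.9981] op 0.173 F [ 0.8 -0.3 -2. ] [ 0.43  0.02  2.1  -0.    1.02  0.37]
```

Call:
drive_tool(
  steps=[
    [0,0,-0.5,0,0],
    [2,0,0,0,0],
    [3,0,0,0,0],
    [3,0,0,0,0],
    [1.4,0,0,0,0],
    [0.5,0,0,0,0],
    [0.5,0,0,0,0],
    [0.3,0,0,0,0],
    [0,0,0,0,0],
  ],
)

```text
time: 8.45
eef_pos: [0.4012, 0.2969, 0.012]
tcp_rot: [0.485, 0.515, -0.484, 0.515]
contact_force: [-0.3, -0.4, -1.3]
opening: 0.169
```

Call:
drive_tool(
  steps=[
    [0,0,-1.2,0,0],
    [0,0,0,0,0],
    [0.2,0,0,0,0],
    [0.1,0,0,0,0],
    [0,0,0,0,0],
  ],
)

```text
time: 8.95
eef_pos: [0.4, 0.309, 0.009]
tcp_rot: [0.485, 0.515, -0.484, 0.515]
contact_force: [-1.4, 1.0, 3.1]
opening: 0.172
```

Contact with the mat, so release and rise. Then look from above at the bar and the probe.

Call:
drive_tool(
  steps=[
    [0,0,0,0,0.3],
    [0,0,0,0,0.45],
    [0,0,0,0,0.45],
    [-1,0,0,0,0.45],
    [-2,0,0,0,0.45],
    [-3,0,0,0,0.45],
    [-3,0,0,0,0.45],
    [-3,0,0,0,0.45],
    [-2,3,-3,0,0.45],
    [0,0,0,0,0.45],
  ],
)

```text
time: 9.95
eef_pos: [0.4325, 0.3435, 0.154]
tcp_rot: [0.489, 0.514, -0.48, 0.516]
contact_force: [0.6, -0.1, 0.5]
opening: 0.449
```

```bash
python3 st.py
python3 - <<'E'
from h import *
import pickle
c=cam("wrist"); pickle.dump(c,open("w2.pkl","wb"))
cv2.imwrite("pics/g.png",cv2.resize(c["frame"][:,:,::-1],(800,600)))
E
```

```text
9.95 [0.4325 0.3435 0.154 ] zyaw -86.48 y [0.9981 0.0613] z [ 0.0614 -0.9981] op 0.449 F [ 0.6 -0.1  0.5] [0.49 0.09 1.95 0.   1.09 0.43]
```

View pics/g.png

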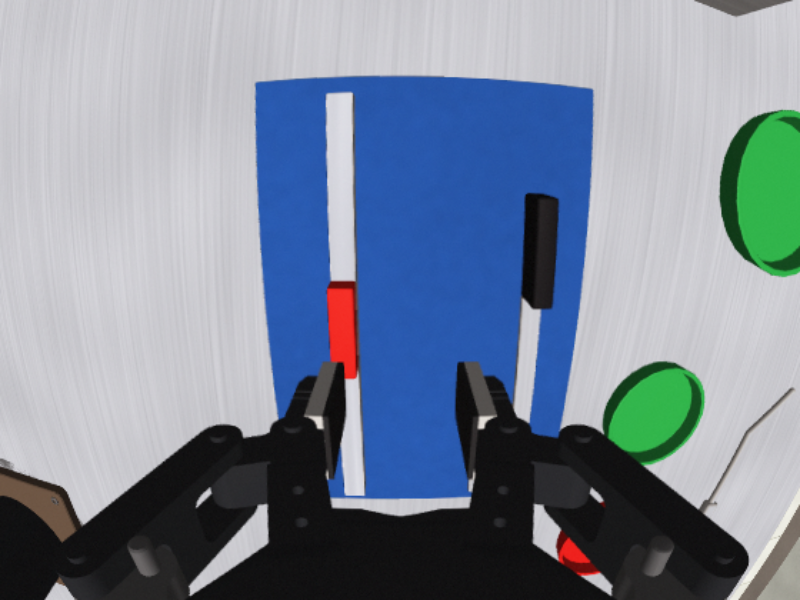

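The bar lies fully on the mat at (345,290). The handle is at (541,250) and its shank at (528,365).

Run:
```python
from h import *
import pickle
c=pickle.load(open("w2.pkl","rb"))
cv2.imwrite("pics/h.png",cv2.resize(c["frame"][125:300,350:420,::-1],None,fx=3.4,fy=3.4,interpolation=cv2.INTER_CUBIC))
g=cv2.cvtColor(c["frame"],cv2.COLOR_RGB2HSV)
m=cv2.inRange(g,np.array((0,0,0)),np.array((180,255,60))); m[:,:355]=0;m[:,400:]=0;m[:130]=0;m[222:]=0
# rows: right edge of black (top face outer edge), left edge (bottom)
for v in range(145,212,8):
    xs=np.nonzero(m[v])[0]; r=plane(c,xs.max()+.5,v,.033); l=plane(c,xs.min()-.5,v,.003); print(v,xs.min(),xs.max(),"R top",r[:2].round(4),"L bot",l[:2].round(4))
ys=np.nonzero(m.sum(1))[0]; print(ys.min(),ys.max(),plane(c,380,ys.min(),.033),plane(c,378,ys.max(),.033))
w=cv2.inRange(g,np.array((0,0,120)),np.array((180,60,255))); w[:,:355]=0;w[:,385:]=0
for v in range(222,300,10):
    xs=np.nonzero(w[v])[0]
    if len(xs): print(v,xs.min(),xs.max(),plane(c,xs.min()-.5,v,.009)[:2].round(4),plane(c,xs.max()+.5,v,.009)[:2].round(4))
```

```text
145 368 389 R top [0.5248 0.3979] L bot [0.5141 0.3932]
153 367 390 R top [0.5266 0.3912] L bot [0.5139 0.3856]
161 367 389 R top [0.5265 0.3842] L bot [0.5148 0.3781]
169 367 388 R top [0.5266 0.3772] L bot [0.5157 0.3705]
177 367 388 R top [0.5276 0.3703] L bot [0.5167 0.3629]
185 366 388 R top [0.5286 0.3632] L bot [0.5167 0.355 ]
193 366 387 R top [0.5288 0.356 ] L bot [0.5177 0.3472]
201 365 386 R top [0.529  0.3487] L bot [0.5178 0.3392]
209 368 386 R top [0.5302 0.3414] L bot [0.522  0.3313]
135 215 [0.5152959  0.40544919 0.033     ] [0.52298762 0.33542664 0.033     ]
222 364 377 [0.518  0.3198] [0.5323 0.3205]
232 364 376 [0.5195 0.3095] [0.533  0.3101]
242 363 375 [0.5201 0.2989] [0.5338 0.2993]
252 362 374 [0.5208 0.288 ] [0.5346 0.2884]
262 362 374 [0.5227 0.2768] [0.5367 0.2771]
272 360 372 [0.5225 0.2652] [0.5366 0.2654]
282 360 371 [0.5245 0.2532] [0.5378 0.2533]
292 363 370 [0.53   0.2408] [0.5391 0.2408]
```

Call:
drive_tool(
  steps=[
    [0,4.5,-1,0,0.45],
    [0,4.5,-1.1,0,0.45],
    [3,0,0,-1.5,0.45],
    [3,0,0,0,0.45],
    [3,0,0,0,0.45],
    [2,0,0,0,0.45],
    [1.5,0,0,0,0.45],
    [1,0,0,0,0.45],
    [0,0,0,0,0.45],
    [0,0,0,0,0.45],
  ],
  force=100,
)

```text
time: 11.0
eef_pos: [0.5169, 0.3671, 0.0141]
tcp_rot: [0.478, 0.521, -0.477, 0.521]
contact_force: [0.0, 0.0, 0.5]
opening: 0.449
```

Call:
drive_tool(
  steps=[
    [0.2,0.4,-0.2,0,0.45],
    [0.3,0,0,0,0.45],
    [0,0,0,0,0.3],
    [0,0,0,0,0.2],
    [0,0,0,0,0],
    [0,0,0,0,0],
    [0,0,0,0,0],
    [0,0,0,0,0],
  ],
  force=100,
)

```text
time: 11.8
eef_pos: [0.5205, 0.3694, 0.0088]
tcp_rot: [0.478, 0.521, -0.477, 0.521]
contact_force: [0.7, 0.5, 3.4]
opening: 0.141
```

```bash
python3 st.py
```

```text
11.8 [0.5205 0.3694 0.0088] zyaw -85.0 y [0.9962 0.0872] z [ 0.0872 -0.9962] op 0.141 F [0.7 0.5 3.4] [ 0.46  0.47  1.79 -0.    0.89  0.37]
```

Call:
drive_tool(
  steps=[
    [-0.5,0,0,0,0],
    [-1.5,0,0,0,0],
    [-2,0,0,0,0],
    [-2,0,0,-2,0],
    [0,0,2,0,0],
    [0,0,4,0,0],
    [0,0,4,0,0],
    [0,0,4,0,0],
    [0,0,4,0,0],
    [0,0,2,0,0],
  ],
)

```text
time: 12.8
eef_pos: [0.5448, 0.168, 0.0692]
tcp_rot: [0.469, 0.529, -0.469, 0.529]
contact_force: [0.3, 1.0, -1.8]
opening: 0.143
```

Call:
drive_tool(
  steps=[
    [0,-0.7,4,0,0],
    [0,0,3,0,0],
    [0,0,0.8,0,0],
    [0,0,0,0,0],
    [0,0,0,0,0],
    [0,0,0,0,0],
  ],
)

```text
time: 13.4
eef_pos: [0.547, 0.0936, 0.0684]
tcp_rot: [0.468, 0.53, -0.468, 0.53]
contact_force: [-0.2, 0.6, -1.6]
opening: 0.141
```

```bash
python3 st.py
python3 - <<'E'
from h import *
a=cam("side")["frame"][120:330,140:420]; b=cam("scene")["frame"][140:280,160:440]
cv2.imwrite("pics/i.png",np.vstack([cv2.resize(a,None,fx=2,fy=2,interpolation=2),cv2.resize(b,None,fx=2,fy=2,interpolation=2)])[:600,:,::-1])
E
```

```text
13.4 [0.547  0.0936 0.0684] zyaw -82.92 y [0.9924 0.1232] z [ 0.1232 -0.9924] op 0.141 F [-0.2  0.6 -1.6] [-0.01  0.22  1.98  0.    0.94 -0.14]
```

View pics/i.png

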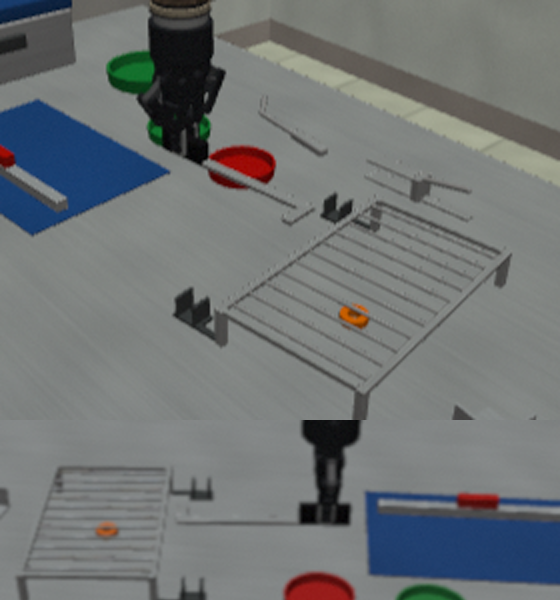

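Call:
drive_tool(
  steps=[
    [2,0,0,0,0],
    [2,0,0,0,0],
    [1.2,0,0,0,0],
    [0.6,0,0,0,0],
    [0.2,0,0,0,0],
    [0,0,0,0,0],
  ],
)

```text
time: 14.1
eef_pos: [0.5475, 0.0926, 0.0086]
tcp_rot: [0.469, 0.53, -0.468, 0.53]
contact_force: [0.5, 1.0, -1.6]
opening: 0.141
```

Call:
drive_tool(
  steps=[
    [0,0,1.5,0,0],
    [0,0,2,0,0],
    [0,0,2,0,0],
    [0,0,2,0,0],
    [0,0,2,0,0],
    [0,0,2,0,0],
    [0,0,2,0,0],
    [0,0,1,0,0],
    [0,0,0,0,0],
    [0,0,0,0,0],
  ],
)

```text
time: 15.1
eef_pos: [0.5648, -0.0515, 0.0086]
tcp_rot: [0.469, 0.529, -0.469, 0.529]
contact_force: [0.2, -0.0, -2.2]
opening: 0.146
```

```bash
python3 st.py
python3 - <<'E'
from h import *
c=cam("side");d=cam("scene"); 
s=readout.get_state();Rm=R.from_quat(s["tcp_rot"]).as_matrix()
for k in(c,d): print("toe mid predicted px",proj(k,s["eef_pos"]*[1,1,0]+[0,0,.005]+.193*Rm[:,2]-.022*Rm[:,1]), "corner", proj(k,s["eef_pos"]*[1,1,0]+[0,0,.008]+.2*Rm[:,2]+.007*Rm[:,1]))
a=c["frame"][210:330,250:400]; b=d["frame"][150:240,160:310]
cv2.imwrite("pics/j.png",np.vstack([cv2.resize(a,None,fx=3.5,fy=3.5,interpolation=2)[:320],cv2.resize(b,None,fx=3.5,fy=3.5,interpolation=2)])[:600,:,::-1])
E
```

```text
15.1 [ 0.5648 -0.0515  0.0086] zyaw -83.04 y [0.9926 0.1212] z [ 0.1212 -0.9926] op 0.146 F [ 0.2 -0.  -2.2] [-0.27  0.34  1.97  0.    0.83 -0.39]
toe mid predicted px [338.22768677 277.08299712] corner [348.34472995 270.93518798]
toe mid predicted px [200.44006599 202.64244323] corner [196.26697096 207.61631973]
```

View pics/j.png

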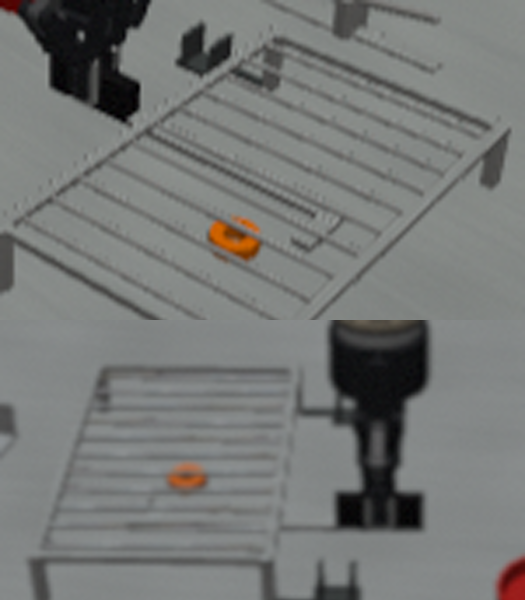

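Side view: the shank lies along (230,170)–(330,212), with the toe at (320,232) behind and beside the ring at (235,238). I'll go slightly deeper, slide across behind the ring, then pull.

Call:
drive_tool(
  steps=[
    [0.1,0,0.4,0,0],
    [0,-0.5,0,0,0],
    [0,-0.9,0,0,0],
    [0,-0.9,0,0,0],
    [0,-0.9,0,0,0],
    [0,0,0,0,0],
    [0,0,-0.5,0,0],
    [0,0,-0.5,0,0],
    [0,0,-0.5,0,0],
    [0,0,0,0,0],
  ],
)

```text
time: 16.2
eef_pos: [0.5318, -0.0436, 0.0073]
tcp_rot: [0.468, 0.53, -0.468, 0.53]
contact_force: [-0.5, 0.3, -0.9]
opening: 0.143
```

```bash
cat > ring.py <<'E'
from h import *
s=readout.get_state();Rm=R.from_quat(s["tcp_rot"]).as_matrix()
P=[]
for n in("side","scene"):
    c=cam(n); hsv=cv2.cvtColor(c["frame"],cv2.COLOR_RGB2HSV)
    m=cv2.inRange(hsv,np.array((6,130,90)),np.array((20,255,255)))
    ys,xs=np.nonzero(m); ctr=((xs.min()+xs.max())/2,(ys.min()+ys.max())/2) if len(xs) else None
    if ctr: p=plane(c,*ctr,.0065)[:2]; print(n,len(xs),ctr,p.round(4)); P.append(p)
p=np.mean(P,0); o=np.array([.5455,-.2203]); d=p-o; print("ring",p.round(4),"rackXY",(d@[.9925,.1219]).round(4),(d@[-.1219,.9925]).round(4))
r=p-s["eef_pos"][:2]; print("in probe frame x,y",(r@Rm[:2,2]).round(4),(r@Rm[:2,1]).round(4))
E
python3 st.py; python3 ring.py
```

```text
16.2 [ 0.5318 -0.0436  0.0073] zyaw -82.94 y [0.9924 0.123 ] z [ 0.123  -0.9924] op 0.143 F [-0.5  0.3 -0.9] [-0.27  0.28  2.05  0.    0.81 -0.4 ]
side 102 (np.float64(316.0), np.float64(277.0)) [ 0.5295 -0.2144]
scene 34 (np.float64(307.5), np.float64(135.0)) [0.1007 0.0158]
ring [ 0.3151 -0.0993] rackXY -0.2139 0.1482
in probe frame x,y 0.0286 -0.2218
```

Call:
drive_tool(
  steps=[
    [0,0,-0.5,0,0],
    [0,0,-0.8,0,0],
    [0,0,-0.8,0,0],
    [0,0,-0.8,0,0],
    [0,0,-0.8,0,0],
    [0,0,-0.8,0,0],
    [0,0,-0.8,0,0],
    [0,0,-0.5,0,0],
    [0,0,-0.2,0,0],
    [0,0,0,0,0],
  ],
)

```text
time: 17.3
eef_pos: [0.5243, 0.0155, 0.0073]
tcp_rot: [0.468, 0.53, -0.468, 0.53]
contact_force: [-0.6, 0.4, -0.5]
opening: 0.14
```

```bash
sed -i 's/    ys,xs=np.nonzero(m); ctr/    m[:170]=0; m[:,:150]=0; m[:,400:]=0\n    ys,xs=np.nonzero(m); ctr/' ring.py; python3 st.py; python3 ring.py
```

```text
17.3 [0.5243 0.0155 0.0073] zyaw -82.98 y [0.9925 0.1222] z [ 0.1222 -0.9925] op 0.14 F [-0.6  0.4 -0.5] [-0.16  0.26  2.07  0.    0.81 -0.29]
side 94 (np.float64(293.5), np.float64(265.5)) [ 0.5218 -0.1548]
scene 28 (np.float64(233.5), np.float64(194.5)) [ 0.5142 -0.1611]
ring [ 0.518 -0.158] rackXY -0.0197 0.0652
in probe frame x,y 0.1713 -0.0275
```

Call:
drive_tool(
  steps=[
    [0,0,-0.5,0,0],
    [0,0,-1,0,0],
    [0,0,-1.2,0,0],
    [0,0,-1.2,0,0],
    [0,0,-1.2,0,0],
    [0,0,-1.2,0,0],
    [0,0,-1.2,0,0],
    [0,0,-1.2,0,0],
    [0,0,-0.8,0,0],
    [0,0,-0.5,0,0],
  ],
)

```text
time: 18.4
eef_pos: [0.5121, 0.1153, 0.0073]
tcp_rot: [0.468, 0.53, -0.468, 0.53]
contact_force: [-0.5, 0.5, -1.2]
opening: 0.146
```

Call:
drive_tool(
  steps=[
    [0,0,-0.3,0,0],
    [0,0,-0.2,0,0],
    [0,0,0,0,0],
    [0,0,0,0,0],
  ],
)

```text
time: 18.8
eef_pos: [0.5117, 0.1191, 0.0073]
tcp_rot: [0.469, 0.529, -0.469, 0.529]
contact_force: [0.4, 0.4, -1.6]
opening: 0.146
```

```bash
python3 st.py; python3 ring.py
```

```text
18.8 [0.5117 0.1191 0.0073] zyaw -83.03 y [0.9926 0.1214] z [ 0.1214 -0.9926] op 0.146 F [ 0.4  0.4 -1.6] [ 0.04  0.27  2.07  0.    0.81 -0.09]
side 114 (np.float64(258.0), np.float64(247.5)) [ 0.5081 -0.052 ]
scene 58 (np.float64(270.5), np.float64(195.0)) [ 0.5012 -0.0549]
ring [ 0.5047 -0.0535] rackXY -0.0202 0.1706
in probe frame x,y 0.1704 -0.0279
```

Call:
drive_tool(
  steps=[
    [0,0,0.4,0,0],
    [0,0,0,0,0],
    [-0.5,0,0,0,0],
    [-2,0,0,0,0],
    [-3,0,0,0,0],
    [-1,0,0,2,0],
    [0,0.3,-3,0,0],
    [0,0.4,-4,0,0],
    [0,0.4,-4,0,0],
    [0,0.5,-4,0,0],
  ],
)

```text
time: 19.9
eef_pos: [0.515, 0.2675, 0.0729]
tcp_rot: [0.478, 0.521, -0.478, 0.521]
contact_force: [0.1, -0.3, -1.7]
opening: 0.143
```

Call:
drive_tool(
  steps=[
    [0,0.5,-4,0,0],
    [0,0.5,-4,0,0],
    [0,0.4,-2.2,0,0],
    [0,0,0,0,0],
    [2,0,0,0,0],
    [2,0,0,0,0],
    [1,0,0,0,0],
    [0.8,0,0,0,0],
    [0,0,0,0,0],
  ],
)

```text
time: 20.8
eef_pos: [0.5195, 0.3682, 0.0133]
tcp_rot: [0.477, 0.521, -0.479, 0.521]
contact_force: [-0.1, 0.3, -1.5]
opening: 0.145
```

```bash
python3 st.py; python3 ring.py
```

```text
20.8 [0.5195 0.3682 0.0133] zyaw -85.03 y [0.9962 0.0866] z [ 0.0866 -0.9962] op 0.145 F [-0.1  0.3 -1.5] [ 0.46  0.46  1.79 -0.    0.9   0.37]
side 117 (np.float64(258.0), np.float64(248.0)) [ 0.5068 -0.0535]
scene 63 (np.float64(270.5), np.float64(195.5)) [ 0.5038 -0.0545]
ring [ 0.5053 -0.054 ] rackXY -0.0196 0.17
in probe frame x,y 0.4193 -0.0507
```

Call:
drive_tool(
  steps=[
    [0.2,0,-0.2,0,0],
    [0.2,0,0,0,0],
    [0.1,0,0,0,0],
    [0,0,0,0,0],
    [0,0,0,0,0.3],
    [0,0,0,0,0.45],
    [0,0,0,0,0.45],
    [-1,0,0,0,0.45],
    [-3,0,0,0,0.45],
    [-4,0,0,0,0.45],
  ],
)

```text
time: 21.9
eef_pos: [0.5183, 0.3701, 0.0884]
tcp_rot: [0.476, 0.522, -0.479, 0.521]
contact_force: [1.6, 0.5, 0.2]
opening: 0.444
```

```bash
python3 st.py
```

```text
21.9 [0.5183 0.3701 0.0884] zyaw -85.01 y [0.9962 0.087 ] z [ 0.087  -0.9962] op 0.444 F [1.6 0.5 0.2] [ 0.46  0.35  1.77 -0.    1.02  0.37]
```

Call:
drive_tool(
  steps=[
    [-3,0,2,0,0.6],
    [-2,-0.5,4,0,0.6],
    [0,-0.5,4.5,0,0.6],
    [0,-0.6,4.5,0,0.6],
    [0,-0.6,4.5,0,0.6],
    [0,-0.6,4.5,0,0.6],
    [0,-0.6,4.5,0,0.6],
    [0,-0.6,4.5,0,0.6],
    [0,-0.5,4.5,0,0.6],
    [0,-0.5,4.5,0,0.6],
  ],
)

```text
time: 22.9
eef_pos: [0.5066, -0.0536, 0.1406]
tcp_rot: [0.478, 0.521, -0.477, 0.522]
contact_force: [0.9, -0.1, -0.9]
opening: 0.598
```

Call:
drive_tool(
  steps=[
    [0,0,0,0,0.6],
    [0,0,0,0,0.6],
  ],
)

```text
time: 23.1
eef_pos: [0.5068, -0.0526, 0.1401]
tcp_rot: [0.479, 0.52, -0.478, 0.521]
contact_force: [0.2, -0.6, 0.6]
opening: 0.596
```

```bash
cat > rw.py <<'E'
from h import *
import sys
c=cam("wrist"); s=readout.get_state();Rm=R.from_quat(s["tcp_rot"]).as_matrix()
hsv=cv2.cvtColor(c["frame"],cv2.COLOR_RGB2HSV); m=cv2.inRange(hsv,np.array((6,130,90)),np.array((20,255,255)))
ys,xs=np.nonzero(m); print(len(xs),xs.min(),xs.max(),ys.min(),ys.max())
q=np.array([plane(c,u,v,.009)[:2] for u,v in zip(xs,ys)],np.float32); (ce,r)=cv2.minEnclosingCircle(q*1000); print(ce,r)
d=np.array(ce)/1000-s["eef_pos"][:2]; print("move tool y,z cm",100*d@Rm[:2,1],100*d@Rm[:2,2])
cv2.imwrite("pics/"+sys.argv[1],cv2.resize(c["frame"][:,:,::-1],(800,600)))
E
python3 st.py; python3 rw.py k.png
```

```text
23.1 [ 0.5068 -0.0526  0.1401] zyaw -85.15 y [0.9964 0.0845] z [ 0.0845 -0.9964] op 0.596 F [ 0.2 -0.6  0.6] [-0.3   0.02  2.06  0.    1.07 -0.39]
831 260 295 179 214
(506.9107360839844, -52.87184143066406) 16.35059928894043
move tool y,z cm 0.00868955290040354 0.13039574160745387
```

View pics/k.png

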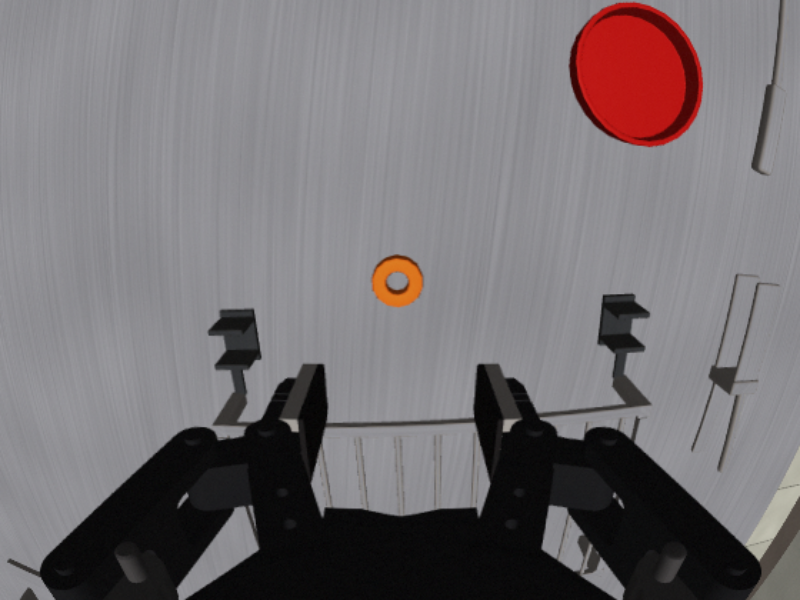

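Call:
drive_tool(
  steps=[
    [3,0,0.1,0,0.52],
    [3,0,0,0,0.52],
    [3,0,0,0,0.52],
    [2,0,0,0,0.52],
    [1.5,0,0,0,0.52],
    [1,0,0,0,0.52],
    [0.3,0,0,0,0.52],
    [0.2,0,0,0,0.52],
    [0,0,0,0,0.52],
  ],
  force=30,
)

```text
time: 24.05
eef_pos: [0.5073, -0.0525, -0.0001]
tcp_rot: [0.478, 0.521, -0.477, 0.522]
contact_force: [0.2, 0.1, 0.1]
opening: 0.521
```

```bash
python3 st.py
```

```text
24.05 [ 5.073e-01 -5.250e-02 -1.000e-04] zyaw -84.97 y [0.9961 0.0877] z [ 0.0877 -0.9961] op 0.521 F [0.2 0.1 0.1] [-0.3   0.25  2.11  0.    0.78 -0.39]
```

Call:
drive_tool(
  steps=[
    [0.2,0,0,0,0.52],
    [0,0,0,0,0.45],
    [0,0,0,0,0.3],
    [0,0,0,0,0.3],
    [0,0,0,0,0.3],
    [0,0,0,0,0.3],
  ],
  force=30,
)

```text
time: 24.65
eef_pos: [0.5083, -0.0534, -0.0003]
tcp_rot: [0.478, 0.52, -0.477, 0.522]
contact_force: [-1.8, 0.5, 9.2]
opening: 0.348
```

Call:
drive_tool(
  steps=[
    [-0.3,0,0,0,0.3],
    [-0.5,0,0,0,0.3],
    [-1,0,0,0,0.3],
    [-2,0,0,0,0.3],
    [-3,0,0,0,0.3],
    [-2,0,0,0,0.3],
    [0,0,0,0,0.3],
  ],
)

```text
time: 25.35
eef_pos: [0.5093, -0.0535, 0.0892]
tcp_rot: [0.479, 0.519, -0.477, 0.524]
contact_force: [-0.4, 0.0, -0.3]
opening: 0.351
```

```bash
python3 st.py
python3 - <<'E'
from h import *
import pickle
a=cam("side");b=cam("scene")
cv2.imwrite("pics/l.png",np.hstack([cv2.resize(a["frame"][180:270,200:320],None,fx=3.3,fy=3.3,interpolation=2),cv2.resize(b["frame"][140:230,200:320],None,fx=3.3,fy=3.3,interpolation=2)])[:,:,::-1])
# holder from earlier wrist view w2 and scene
def ell(c,z):
    hsv=cv2.cvtColor(c["frame"],cv2.COLOR_RGB2HSV); m=cv2.inRange(hsv,np.array((55,120,40)),np.array((75,255,255)))
    for k in cv2.findContours(m,0,1)[0]:
        if cv2.contourArea(k)<250: continue
        q=np.array([plane(c,u,v,z)[:2] for u,v in k[:,0]],np.float32); ce,r=cv2.minEnclosingCircle(q*1000); print(np.round(ce,1),round(r,1))
for c in(pickle.load(open("w2.pkl","rb")),pickle.load(open("w1.pkl","rb")),b,a): ell(c,.018);print("-")
E
```

```text
25.35 [ 0.5093 -0.0535  0.0892] zyaw -85.0 y [0.9962 0.0872] z [ 0.0872 -0.9962] op 0.351 F [-0.4  0.  -0.3] [-0.3   0.09  2.08  0.    0.96 -0.39]
[645.6 244.6] 51.5
[728.5 432.3] 70.9
-
[760.6 390.3] 46.6
[644.5 242.4] 49.9
[293.9 716.8] 59.1
-
[737.4 432.3] 75.0
[659.7 240.2] 51.1
-
[643.7 229.9] 56.8
[732.1 430.9] 86.5
[331.3 941.1] 148.9
-
```

Run:
```python
from h import *
s=readout.get_state()
for n in("side","scene","wrist"):
    c=cam(n); hsv=cv2.cvtColor(c["frame"],cv2.COLOR_RGB2HSV); m=cv2.inRange(hsv,np.array((6,130,80)),np.array((20,255,255)))
    p=proj(c,s["eef_pos"]+[0,0,.006]); u,v=p.astype(int); w=m[max(0,v-25):v+25,max(0,u-25):u+25]; ys,xs=np.nonzero(w)
    print(n,p.round(1),len(xs), (xs.min()+max(0,u-25),xs.max()+max(0,u-25),ys.min()+v-25,ys.max()+v-25) if len(xs) else "")
```

```text
side [257.8 216.6] 79 (np.int64(258), np.int64(265), np.int64(210), np.int64(221))
scene [270.8 170.6] 9 (np.int64(265), np.int64(275), np.int64(169), np.int64(172))
wrist [278.7 277.4] 2121 (np.int64(253), np.int64(302), np.int64(252), np.int64(301))
```

View pics/l.png

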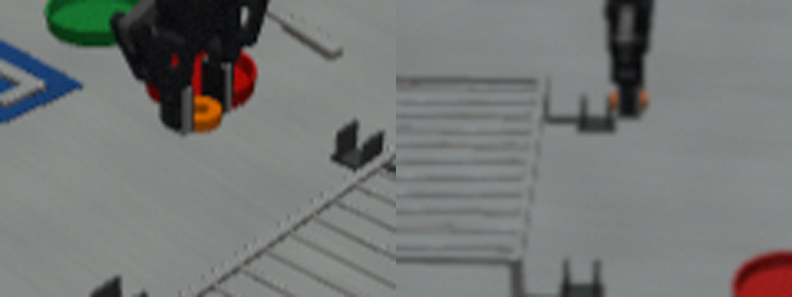

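Call:
drive_tool(
  steps=[
    [-2.5,0,0,0,0.3],
    [-2,1.6,-2.7,0,0.3],
    [0,2,-3.4,0,0.3],
    [0,2,-3.4,0,0.3],
    [0,2,-3.4,0,0.3],
    [0,2,-3.4,0,0.3],
    [0,2,-3.4,0,0.3],
    [0,2,-3.4,0,0.3],
    [0,2,-3.4,0,0.3],
    [0,1,-1.6,0,0.3],
  ],
)

```text
time: 26.6
eef_pos: [0.6475, 0.2444, 0.1281]
tcp_rot: [0.477, 0.522, -0.478, 0.521]
contact_force: [0.7, 0.0, -0.8]
opening: 0.348
```

Call:
drive_tool(
  steps=[
    [0,0,0,0,0.3],
    [0,0,0,0,0.3],
    [0,0,0,0,0.3],
  ],
)

```text
time: 26.9
eef_pos: [0.6468, 0.2405, 0.1291]
tcp_rot: [0.477, 0.522, -0.479, 0.521]
contact_force: [0.3, -0.5, -0.1]
opening: 0.348
```

```bash
python3 st.py
python3 - <<'E'
from h import *
c=cam("wrist"); s=readout.get_state()
hsv=cv2.cvtColor(c["frame"],cv2.COLOR_RGB2HSV); m=cv2.inRange(hsv,np.array((55,120,40)),np.array((75,255,255)))
cv2.imwrite("pics/m.png",c["frame"][:,:,::-1])
n,l,st,ce=cv2.connectedComponentsWithStats(m)
for i in range(1,n):
    if st[i][4]<200: continue
    ys,xs=np.nonzero(l==i); q=np.array([plane(c,u,v,.018)[:2] for u,v in zip(xs,ys)]); print(st[i],q.min(0).round(4),q.max(0).round(4),cv2.minEnclosingCircle(q.astype(np.float32)*1000))
E
```

```text
26.9 [0.6468 0.2405 0.1291] zyaw -85.05 y [0.9963 0.0863] z [ 0.0863 -0.9963] op 0.348 F [ 0.3 -0.5 -0.1] [ 0.21  0.41  1.61 -0.    1.12  0.12]
[ 332    0  147   60 6899] [0.6742 0.3684] [0.8051 0.4419] ((739.6665649414062, 424.52642822265625), 67.66695404052734)
[ 228  147  112  104 9133] [0.6054 0.198 ] [0.6971 0.2869] ((651.188720703125, 240.80023193359375), 46.22990036010742)
```

View pics/m.png

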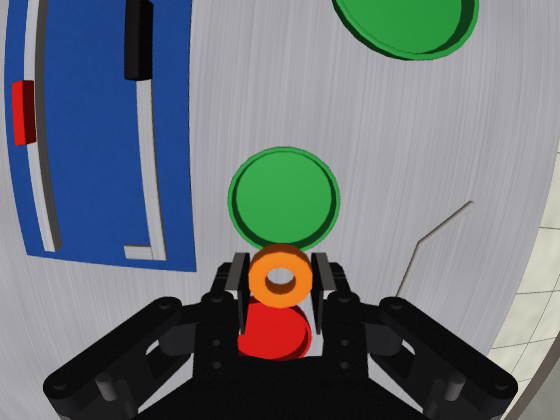

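The holder is at (284,200), centred at (0.651, 0.241). The ring is held level, and the probe and bar lie on the mat. Lowering now.

Call:
drive_tool(
  steps=[
    [3,0.4,0,0,0.3],
    [3,0,0,0,0.3],
    [2.5,0,0,0,0.3],
    [1.5,0,0,0,0.3],
    [1,0,0,0,0.3],
    [0.7,0,0,0,0.3],
    [0.3,0,0,0,0.3],
    [0.2,0,0,0,0.3],
    [0,0,0,0,0.3],
    [0,0,0,0,0.3],
  ],
)

```text
time: 27.95
eef_pos: [0.6522, 0.2422, 0.0092]
tcp_rot: [0.478, 0.521, -0.477, 0.522]
contact_force: [0.4, -0.4, -0.4]
opening: 0.347
```

```bash
python3 st.py
```

```text
27.95 [0.6522 0.2422 0.0092] zyaw -84.99 y [0.9962 0.0873] z [ 0.0873 -0.9962] op 0.347 F [ 0.4 -0.4 -0.4] [ 0.21  0.57  1.64 -0.    0.94  0.12]
```

Call:
drive_tool(
  steps=[
    [0.2,0,0,0,0.3],
    [0.1,0,0,0,0.3],
    [0.1,0,0,0,0.3],
    [0,0,0,0,0.3],
    [0,0,0,0,0.3],
  ],
)

```text
time: 28.45
eef_pos: [0.6516, 0.242, 0.0042]
tcp_rot: [0.478, 0.521, -0.478, 0.521]
contact_force: [0.4, -0.5, -0.7]
opening: 0.348
```

Call:
drive_tool(
  steps=[
    [0.1,0,0,0,0.3],
    [0,0,0,0,0.3],
    [0,0,0,0,0.3],
  ],
)

```text
time: 28.75
eef_pos: [0.6519, 0.2421, 0.0038]
tcp_rot: [0.478, 0.521, -0.478, 0.521]
contact_force: [-0.9, 0.6, 1.1]
opening: 0.347
```

Call:
drive_tool(
  steps=[
    [0.05,0,0,0,0.3],
    [0,0,0,0,0.37],
    [0,0,0,0,0.4],
    [0,0,0,0,0.44],
    [0,0,0,0,0.46],
    [0,0,0,0,0.46],
    [-0.5,0,0,0,0.46],
    [-1,0,0,0,0.46],
    [-2,0,0,0,0.46],
    [-3,0,0,0,0.46],
  ],
)

```text
time: 29.75
eef_pos: [0.6498, 0.2416, 0.0665]
tcp_rot: [0.476, 0.522, -0.479, 0.52]
contact_force: [0.5, -0.1, 0.3]
opening: 0.458
```

Call:
drive_tool(
  steps=[
    [-4,0,-1,0,0.46],
    [-4,0,-3,0,0.46],
    [0,0,-3,0,0.46],
    [0,0,0,0,0.46],
    [0,0,0,0,0.46],
  ],
)

```text
time: 30.25
eef_pos: [0.6448, 0.312, 0.1478]
tcp_rot: [0.477, 0.522, -0.478, 0.522]
contact_force: [0.0, -0.5, -0.9]
opening: 0.457
```

```bash
python3 st.py; python3 rw.py n.png
python3 - <<'E'
from h import *
f=cv2.imread("pics/n.png")
a=cam("scene")["frame"]; cv2.imwrite("pics/o.png",np.vstack([cv2.resize(f,(400,300)),a[150:290,100:500,::-1],]))
E
```

```text
30.25 [0.6448 0.312  0.1478] zyaw -84.92 y [0.9961 0.0886] z [ 0.0886 -0.9961] op 0.457 F [ 0.  -0.5 -0.9] [ 0.31  0.44  1.53 -0.    1.17  0.22]
719 265 296 249 280
(654.0692749023438, 240.95809936523438) 17.390897750854492
move tool y,z cm 0.3116955688154263 7.078301397060733
```

The view limit is reached, but the numbers agree. The ring shows as a round 32×32 px blob centred in the holder at (0.654, 0.241), and the gripper is clear of everything.

```bash
python3 -c "
from plant import sign_off; print(sign_off())"
```

```text
the job is handed in; nothing more can be done
None
```

I handed the job in with every step done, at about 30 s of the 72 s allowed. No verdict was given.

- **Guard bar:** I lifted it straight up out of its brackets and laid it along y on the mat's free half. The wrist view showed it fully on the mat.
- **Ring under the rack:** I took the probe, passed its toe behind the ring and dragged the ring out. Its centre ended about 80 mm in front of the shelf edge, which the wrist view confirmed.
- **Probe:** It is back on the mat, toe included, as the wrist view showed.
- **Ring in the holder:** I set it in the small green holder until I felt about 1 N of contact, then released it slowly.

After release, the wrist camera measured the ring as a round blob at (0.654, 0.241), about 3 mm from the holder's centre at (0.651, 0.241). The gripper was clear at a height of 0.148 m.

**Not confirmed:**
- I could not view the final picture because the 12-picture limit was reached, so the last check was by numbers only. Flatness rests on the blob's round shape and that contact force.
- I did not measure the suction tip, speculum or corner guards at the end. No move was planned near them and the readings I took showed no unexpected contact force.

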